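# Tuck a ledge strip under the lapped tiles of a glaze sample board

### The job

Pick up the blue ledge strip with the wooden upstand, lay it on the cork of the glaze sample board and slide its free thin edge under the hinged row of lapped coloured tiles, centred and square, until it is fully home against the stop hidden under them, without lifting the tile row. Then press the strip firmly down flat on the cork and finish like that: the program ends with the gripper still holding the strip pressed down. Leave the bowl, mug, jar and brush alone.

Things in the scene. Friction and masses are not known exactly. Their poses are not given: they have to be found in the camera images.
- strip: Loose ledge strip, about 160 g: blue leaf 110 (x) by 140 (y) by 5 mm thick, on it a light wooden upstand 10 mm thick in x, 110 long in y, centred at x = -35 mm, y = 0, from 5 to 45 mm above the underside. Origin: centre of the underside; z up. The edge to tuck is the free one at x = +55 mm, 85 mm ahead of the upstand's front face. Starts flat on the table.
- strip_edge (a point): Middle of the strip's free edge, at its underside: 55 mm along the strip's +x from its origin, same axes.
- board: Fixed glaze sample board lying on the table, 200 x 200 mm. Origin: centre of its underside; z up; the strip is pushed in along +x. Dark wooden stop: face at x = +65 mm, 9 mm higher than the cork. A fixed bar (x = 82 to 100 mm) tops at 33 mm. With the strip fully home its origin is at x = +10, y = 0, z = 12 mm and its axes are parallel to the board's.
- lap (a joint): Lift of the lapped row of coloured tiles in rad: 0 = lying down (as it starts), grows as its free front edge rises about a hinge at the board's x = +85 mm. Free to lift, held down only by its own 90 g. The row spans the board's x = 28 to 90 mm, y = -80 to +80 mm; top 27 mm above the table.
- bowl: Bystander: yellow plastic bowl, 130 mm across, 50 high. Origin: centre of its underside.
- mug: Bystander: brown clay mug, 76 mm across, 85 high, with a handle. Origin: centre of its underside.
- jar: Bystander: red closed jar, 66 mm across, 85 high. Origin: centre of its underside.
- brush: Bystander: flat brush, 180 mm long, lying on the table. Origin near its middle; it lies along its own x.
- bed: Cork bed fixed on the board, on which the strip is to lie: from the board's x = -100 mm to the stop, y from -95 to +95 mm, 4 mm thick. Origin at the board's origin but 8 mm higher, same axes; its top is 12 mm above the table.
- slot (a point): Middle of the slot's mouth, on the cork right below the tile row's free edge: 28 mm along the board's +x from its origin, 12 mm above the table, board's axes. The slot is 9 mm high, 160 mm wide (y) and 37 mm deep (to the stop).
Mind the look-alikes: they are no part of the job. Of the things shaped like the strip, the blue one is meant.

How it is judged:
At the end, for the whole second after the job is handed in: Strip flat on the cork (2.5 mm, 0.04 rad), its edge under the tiles within 8 mm of the stop, centred within 12 mm, square within 0.12 rad; tile row down (under 0.05 rad); the fingers still hold or press the strip so that it bears on the cork with over 5 N, at rest (x of strip_edge in the frame of board above 0.057 m and y of strip_edge in the frame of board between -0.012 and 0.012 m and z of each of strip_edge, strip in the frame of board below 0.0145 m and angle between the x axis of strip and the x axis of board, either way round below 0.12 rad and angle between strip's own z axis and vertical below 0.04 rad and value of joint lap below 0.05 rad and contact force between strip and bed above 5 N and contact force between the fingers and strip above 3 N and linear speed of strip below 0.02 m/s); the arm keeps its last pose, push and grip.
It fails at once if the tile row is lifted (its edge by more than about 7 mm) (value of joint lap above 0.12 rad).
It fails at once if the bowl is disturbed (moved more than 30 mm) (distance of bowl from where it was at the start of the episode above 0.03 m).
It fails at once if the mug is disturbed (moved more than 30 mm) (distance of mug from where it was at the start of the episode above 0.03 m).
It fails at once if the jar is disturbed (moved more than 30 mm) (distance of jar from where it was at the start of the episode above 0.03 m).
It fails at once if the brush is disturbed (moved more than 30 mm) (distance of brush from where it was at the start of the episode above 0.03 m).
It also fails if it takes over 38 s, if anything falls off the work surface, if the arm or the gripper's body presses on something with over 40 N, if the wrist force passes 120 N, or if a joint passes its speed limit or range.

### The arm

A 6-joint arm with a two-finger parallel gripper is mounted at the origin on the work surface. World frame = base frame: x ahead of the robot, y to its left, z up, the work surface at z = 0. Lengths are in m, angles in rad, forces in N, time in s.
With the tool pointing down it reaches from about 0.3 to 0.85 m from the base axis. Payload 4.2 kg.
Tool frame: the origin (TCP) lies at the very end of the fingers, on their centre line; the grasp point (between the pads) lies 19 mm behind it (arm.pinch_z is the z of the grasp point in the tool frame, in m); z points along the fingers, y is the direction in which the jaws open and shut (so a half turn about z gives the same grasp; the last joint's range is limited). The gripper opens to 91 mm and grips with 3 to 60 N. Pads are 32 mm wide; open, the fingers measure 118 mm over their backs; the gripper's body (76 mm by 178 mm) begins 60 mm behind the grasp point.
Start: joints at [-1.247, 0.32, 1.565, -0, 1.257, -0.02], TCP at [0.194, -0.541, 0.179] pointing down, gripper open.
Joint ranges: [-3.11, 3.11], [-0.84, 2.01], [0.21, 2.61], [-1.34, 4.49], [0.05, 2.63], [-2.56, 2.56]. Speed limits (rad/s): [2.57, 2.57, 3.14, 3.14, 3.14, 3.14].

### API

Orientations are given as a rotation vector (axis times angle).
In Python, from rig import arm, imaging gives the robot as it stands. The module is installed in compiled form; this text tells all that it offers.
- The arm moves only by the shell command python3 -m inch 'ROWS' [FORCE]. ROWS is JSON, a list of rows, each an object of numbers: "grip": the gripper command: -1 is shut, 1 is fully open, values between are in proportion; "tx", "ty", "tz": the shift along the tool's x, y, z in m; "ax", "ay", "az": the turn, a rotation vector about the tool's x, y, z in rad. A call has 1 to 8 rows; each row is the pose to reach, as a shift and turn from the pose commanded when the call began, along the tool's axes at that moment; what a row does not reach only later rows make up. A row lasts 1/10 s, in which the tool goes at most 50 mm and 8.59 degrees, less where a joint would pass 70% of its speed; a pose out of reach is approached as far as the arm can. A call with a gripper value outside its range is refused whole. The fingers move at their own pace and stop on an object; FORCE is the grip in N (left out, the last holds). Time passes only in rows, so rows that repeat a pose let the fingers close. It gives the time, the measured TCP pose, the force and the opening at its end, in the units of the state.
- arm.sense(): the state, without advancing time (a new reading comes with each control period).
- imaging.get_image(name): name is "scene" or "top"; returns a dict with "frame" (400x640x3 uint8, blue, green, red), "depth" (400x640 float32, m along the optical axis (not along the pixel's ray), 0 where there is no reading), "K" (3x3 intrinsics, pixels), "k1" (the pictures are not rectified: a ray, as slopes to the right and down, at radius r is drawn at 1 + k1 r^2 times it, then the intrinsics apply), "cam_to_world" (4x4, takes a point from camera to world coordinates). Camera axes: x right, y up, looking along -z (the intrinsics and any distortion apply to the point x, -y, -z); pixel columns grow to the right and rows downward; lengths in m; the calibration is good to about 2 mm. A picture is of the moment at which its call begins.
- arm.finish_job(): hands the job in, once; it reports no verdict.
The state is a dict: "clock": time; "joints": joint angles; "joint_velocities": joint speeds; "joint_torque": joint torques, N m; "tool_pos": TCP position; "ee_rot": TCP orientation; "ft_force": force on the tool from outside, world axes, zero at the start; "ft_torque": the same for the moment, N m; "finger_gap": finger opening in m.
Only numpy, scipy, OpenCV 4.12 (cv2) and the standard library are available. Lean on these libraries where they do the work, as an engineer would, in place of code of your own. Each camera call takes 0.05 s, during which the arm holds its last target. There are 200 camera calls.

## Working session

There is one attempt and no reset: what is moved stays moved. The work goes in short steps, Python scripts to look and compute and a shell command to move; the robot and the scene stay as the last step left them, time stands still between calls to the robot, and variables do not carry over. Pictures are saved under pics/ and viewed, about 8 in all and at most 12, crops included, and the job is handed in when it is done.

```bash
mkdir -p pics; cat > h.py <<'E'
import numpy as np, cv2
from rig import arm, imaging
def grab(n):
    im=imaging.get_image(n); K=np.array(im["K"]); im["d"]=np.array([im["k1"],0,0,0,0.]); return im
def world(im):
    h,w=im["depth"].shape
    u,v=np.meshgrid(np.arange(w),np.arange(h))
    p=cv2.undistortPoints(np.stack([u,v],-1).reshape(-1,1,2).astype(np.float64),np.array(im["K"]),im["d"]).reshape(h,w,2)
    d=im["depth"]; P=np.stack([p[...,0]*d,-p[...,1]*d,-d],-1)
    T=np.array(im["cam_to_world"]); return P@T[:3,:3].T+T[:3,3]
E
python3 - <<'E'
from h import *
for n in("top","scene"):
    im=grab(n); cv2.imwrite(f"pics/{n}0.png",im["frame"]); np.savez(f"{n}0.npz",W=world(im),f=im["frame"])
    print(n,im["K"],im["k1"],im["cam_to_world"])
print(arm.sense())
E
```

```text
top [[394.01837843   0.         322.55609785]
 [  0.         394.01837843 193.59981638]
 [  0.           0.           1.        ]] -0.0025223938526359084 [[ 0.02548955  0.99818304 -0.05459758  0.48935899]
 [-0.99965368  0.02580839  0.00514272 -0.00698223]
 [ 0.00654245  0.05444759  0.9984952   1.39195558]
 [ 0.          0.          0.          1.        ]]
scene [[427.95649528   0.         323.09111795]
 [  0.         427.95649528 197.44891445]
 [  0.           0.           1.        ]] -0.06817308261406418 [[-0.80342396 -0.47309464  0.36151265  0.99609718]
 [ 0.59531561 -0.64893964  0.47378969  0.58015265]
 [ 0.01045253  0.59586811  0.80301428  0.99145195]
 [ 0.          0.          0.          1.        ]]
{'clock': 0.1, 'joints': array([-1.24701356e+00,  3.20203846e-01,  1.56557133e+00, -1.36217219e-05,
        1.25737567e+00, -1.99599433e-02]), 'joint_velocities': array([ 0.00010362, -0.00076291, -0.00239514,  0.00050417, -0.00051755,
       -0.00046177]), 'joint_torque': array([ 2.56081930e-04, -4.13333023e+01, -2.32508987e+01,  7.29574542e-02,
        4.22286883e-02, -5.30374916e-05]), 'tool_pos': array([ 0.19363821, -0.54087255,  0.17801269]), 'ee_rot': array([-3.09378904e+00, -5.37038795e-01,  3.90314575e-04]), 'ft_force': array([0.47079207, 0.51598594, 0.25049826]), 'ft_torque': array([-0.01653411,  0.00920979,  0.00468134]), 'finger_gap': 0.0912642008709673}
```

View pics/top0.png

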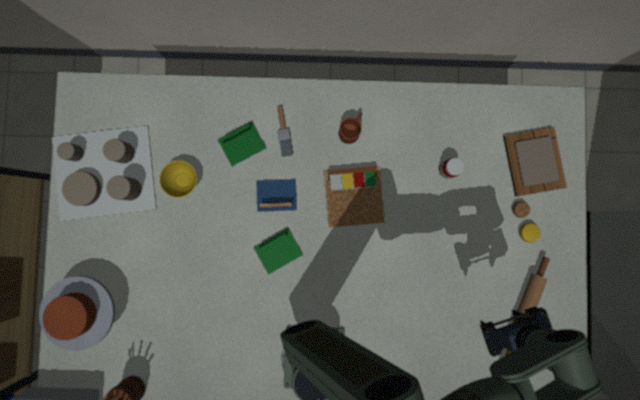

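View pics/scene0.png

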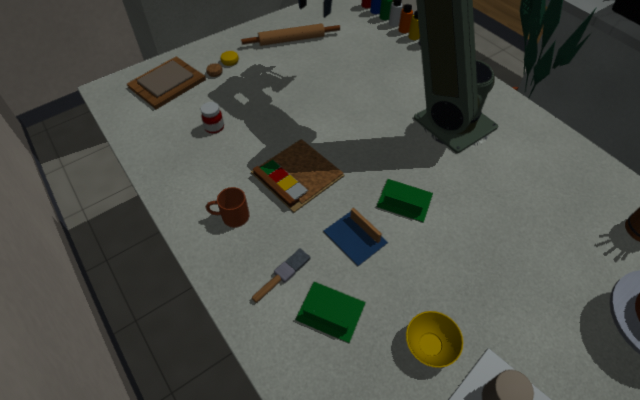

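Candidates shaped like the strip in the top view: blue (276,195), green (242,144) and green (278,250). The blue one is meant. It has its upstand on the robot side (row 206). The board is at (354,197), with its tiles on the far side (+x).

```bash
python3 - <<'E'
from h import *
def rect(m,W,name,zr):
    k=m&(W[...,2]>zr[0])&(W[...,2]<zr[1]); k=cv2.morphologyEx(k.astype(np.uint8),cv2.MORPH_OPEN,np.ones((2,2)))
    n,l,s,c=cv2.connectedComponentsWithStats(k); i=1+s[1:,4].argmax(); P=W[l==i]
    r=cv2.minAreaRect((P[:,:2]*1000).astype(np.float32)); print(name,len(P),"rect",r,"z",np.median(P[:,2]))
for n in("top","scene"):
    d=np.load(n+"0.npz"); W=d["W"]; f=d["f"]; h=cv2.cvtColor(f,cv2.COLOR_BGR2HSV); X,Y,Z=W[...,0],W[...,1],W[...,2]
    near=lambda x,y,r:(np.hypot(X-x,Y-y)<r)
    blue=(h[...,0]>100)&(h[...,0]<125)&(h[...,1]>110)
    s=near(.45,.17,.13)
    rect(blue&s,W,n+" leaf",(-.01,.03)); rect(s,W,n+" upstand",(.03,.08))
    b=near(.45,-.12,.2)
    rect(b&(h[...,1]>90)&((h[...,0]<22)|(h[...,0]>170)|(Z>.018)),W,n+" board",(.004,.06))
    rect(b,W,n+" tiles",(.021,.06))
    rect(near(.45,.35,.3)&(h[...,0]>22)&(h[...,0]<35)&(h[...,1]>120),W,n+" bowl",(.0,.08))
d=np.load("top0.npz")["f"]; s=np.load("scene0.npz")["f"]
a=cv2.resize(d[140:250,230:400],None,fx=4.4,fy=4.4,interpolation=3)
cv2.imwrite("pics/crop1.png",cv2.convertScaleAbs(a,alpha=1.8))
E
```

```text
top leaf 440 rect ((537.11474609375, 100.18624114990234), (227.39808654785156, 57.90411376953125), 80.26763916015625) z 0.0058480074751187106
top upstand 100 rect ((517.9944458007812, 148.14723205566406), (9.228287696838379, 112.72754669189453), 4.801640510559082) z 0.04356107642304152
top board 2492 rect ((550.6688232421875, -113.25272369384766), (190.26065063476562, 225.20501708984375), 6.587653636932373) z 0.013751559679190395
top tiles 779 rect ((592.3646240234375, -87.09469604492188), (108.1241683959961, 237.5326690673828), 27.65115737915039) z 0.027514190719412746
top bowl 1033 rect ((578.5146484375, 263.9581604003906), (556.669677734375, 124.6937026977539), 84.41151428222656) z 0.020972747425217708
scene leaf 743 rect ((722.5550537109375, 368.6293640136719), (681.3721923828125, 118.32711029052734), 47.565616607666016) z 0.0033628757639929674
scene upstand 211 rect ((391.3734436035156, 166.30877685546875), (36.48758316040039, 111.34833526611328), 49.82865524291992) z 0.03971250012411409
scene board 2670 rect ((689.84326171875, 200.85821533203125), (947.2684326171875, 230.87921142578125), 64.77925109863281) z 0.010785398032593485
scene tiles 768 rect ((761.4257202148438, 212.9365997314453), (864.410888671875, 111.65508270263672), 64.77925109863281) z 0.025363863791075136
scene bowl 2497 rect ((761.2269287109375, 498.92254638671875), (480.7854919433594, 126.07388305664062), 4.384449005126953) z 0.019083145685446445
```

View pics/crop1.png

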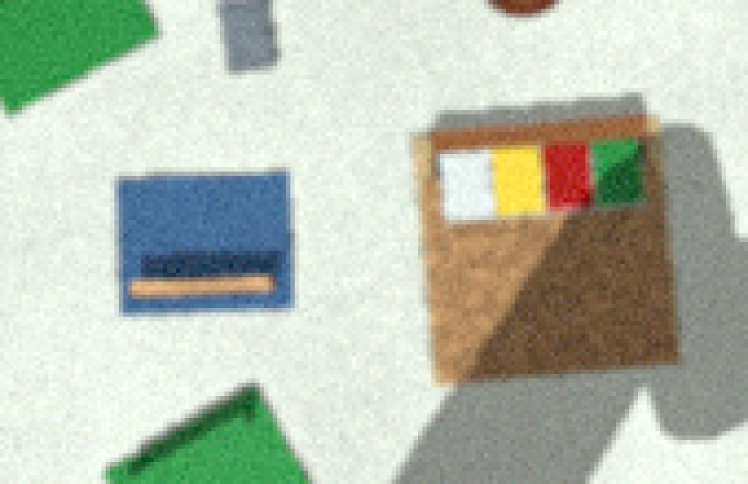

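The crop confirms the blue strip with a light wooden upstand, its free edge facing the same way as the tile row. The board's tiles span crop (440..643, 140..222). The rectangles were polluted by connected or stray pixels, so I use the corner pixels at known heights instead.

```bash
cat >> h.py <<'E'
def ray(im,uv,z):
    p=cv2.undistortPoints(np.array(uv,float).reshape(-1,1,2),np.array(im["K"]),im["d"]).reshape(-1,2)
    T=np.array(im["cam_to_world"]); D=np.c_[p[:,0],-p[:,1],-np.ones(len(p))]@T[:3,:3].T
    return (T[:3,3]+D*((z-T[2,3])/D[:,2:]))[:,:2]
def fit(loc,w):  # rigid 2d fit world=R loc+t
    loc=np.array(loc,float); a=loc-loc.mean(0); b=w-w.mean(0)
    th=np.arctan2((a[:,0]*b[:,1]-a[:,1]*b[:,0]).sum(),(a*b).sum()); c,s=np.cos(th),np.sin(th); R=np.array([[c,-s],[s,c]])
    t=w.mean(0)-R@loc.mean(0); return t*1000,th,np.round((w-(loc@R.T+t))*1000,1)
E
python3 - <<'E'
from h import *
im=grab("top")
c=lambda L:[((x+.5)/4.4-.5+230,(y+.5)/4.4-.5+140) for x,y in L]
leaf=ray(im,c([(117,178),(290,172),(295,306),(120,315)]),.005)
print("leaf",*fit([(.055,.07),(.055,-.07),(-.055,-.07),(-.055,.07)],leaf))
up=ray(im,c([(130,281),(275,275),(273,290),(130,297)]),.045)
print("up",*fit([(-.03,.055),(-.03,-.055),(-.04,-.055),(-.04,.055)],up))
t=ray(im,c([(439,152),(638,140),(643,203),(443,222)]),.027)
b=ray(im,c([(435,384),(681,362)]),.010)
bar=ray(im,c([(413,133),(662,115)]),.02)
print("board",*fit([(.082,.08),(.082,-.08),(.028,-.08),(.028,.08),(-.1,.1),(-.1,-.1)],np.r_[t,b])); print(bar)
# depth points check
W=world(im);f=im["frame"];h=cv2.cvtColor(f,cv2.COLOR_BGR2HSV)
sub=np.zeros(W.shape[:2],bool);sub[175:215,250:302]=1
m=sub&(h[...,0]>100)&(h[...,0]<125)&(h[...,1]>110); P=W[m]; print("leafpts",cv2.minAreaRect((P[:,:2]*1e3).astype(np.float32)),np.median(P[:,2]))
m=sub&(W[...,2]>.03);P=W[m]; print("uppts",cv2.minAreaRect((P[:,:2]*1e3).astype(np.float32)),np.median(P[:,2]))
sub[:]=0;sub[165:230,322:390]=1; m=sub&(W[...,2]>.006);P=W[m]; print("boardpts",cv2.minAreaRect((P[:,:2]*1e3).astype(np.float32)))
print(arm.sense()["clock"])
E
```

```text
leaf [556.92903888 148.55445796] 0.06607586851275457 [[-0.2 -0.9]
 [-1.   0.3]
 [ 1.4  0.4]
 [-0.1  0.2]]
up [556.3031126  148.16116466] 0.06983317264851507 [[ 1.1  0.8]
 [ 1.  -1.8]
 [-0.7  0.1]
 [-1.3  1. ]]
board [ 558.62475068 -123.54194232] 0.11232390102919387 [[ 1.2 -1.2]
 [-3.1  0.5]
 [ 0.7  1.7]
 [-0.5  0.3]
 [ 0.9 -2.4]
 [ 0.9  1. ]]
[[ 0.64768466 -0.01514837]
 [ 0.66729382 -0.21303345]]
leafpts ((553.6786499023438, 104.75679016113281), (230.509521484375, 115.567626953125), 86.70146179199219) 0.0061330036759980056
uppts ((515.291259765625, 96.45974731445312), (211.66275024414062, 26.26384925842285), 82.99964141845703) 0.04611549289167782
boardpts ((558.013427734375, -128.33950805664062), (240.67958068847656, 222.760986328125), 89.16169738769531)
0.15
```

```bash
cat > go.py <<'E'
import sys
from h import *
from scipy.spatial.transform import Rotation as R
x,y,z,th=map(float,sys.argv[1:5])   # TCP target, yaw of tool y in world
s=arm.sense(); R0=R.from_rotvec(s["ee_rot"])
c,n=np.cos(th),np.sin(th); Rt=R.from_matrix(np.array([[-n,c,0],[c,n,0],[0,0,-1]]).T.reshape(3,3).T)
print("t",s["clock"],"pos",s["tool_pos"].round(4),"F",s["ft_force"].round(1),"gap",round(s["finger_gap"],4))
print("shift",R0.inv().apply(np.array([x,y,z])-s["tool_pos"]).round(4),"turn",(R0.inv()*Rt).as_rotvec().round(4))
E
python3 go.py .5216 .146 .15 .067
```

```text
t 0.15 pos [ 0.1937 -0.541   0.1781] F [ 0.3 -0.9 -0. ] gap 0.0913
shift [ 0.5403 -0.5362  0.0288] turn [-1.100e-03 -9.000e-04 -1.294e+00]
```

```bash
python3 -m inch '[{"grip":1,"tx":0.54,"ty":-0.536,"tz":0.029,"az":-1.294},{"grip":1,"tx":0.54,"ty":-0.536,"tz":0.029,"az":-1.294},{"grip":1,"tx":0.54,"ty":-0.536,"tz":0.029,"az":-1.294},{"grip":1,"tx":0.54,"ty":-0.536,"tz":0.029,"az":-1.294},{"grip":1,"tx":0.54,"ty":-0.536,"tz":0.029,"az":-1.294},{"grip":1,"tx":0.54,"ty":-0.536,"tz":0.029,"az":-1.294},{"grip":1,"tx":0.54,"ty":-0.536,"tz":0.029,"az":-1.294},{"grip":1,"tx":0.54,"ty":-0.536,"tz":0.029,"az":-1.294}]' 40; python3 go.py .5216 .146 .15 .067
```

```text
t 0.15 pos [ 0.1937 -0.541   0.1781] F [ 0.3 -0.9 -0. ] gap 0.0913
shift [ 0.5403 -0.5362  0.0288] turn [-1.100e-03 -9.000e-04 -1.294e+00]$[0]: bad value
```

```bash
python3 -m inch '[{"grip":1,"tx":0.04,"ty":-0.03,"tz":0.0,"ax":0,"ay":0,"az":-0.14},{"grip":1,"tx":0.08,"ty":-0.06,"tz":0.0,"ax":0,"ay":0,"az":-0.28},{"grip":1,"tx":0.12,"ty":-0.09,"tz":0.0,"ax":0,"ay":0,"az":-0.42},{"grip":1,"tx":0.15,"ty":-0.12,"tz":0.0,"ax":0,"ay":0,"az":-0.56},{"grip":1,"tx":0.18,"ty":-0.16,"tz":0.0,"ax":0,"ay":0,"az":-0.70},{"grip":1,"tx":0.21,"ty":-0.20,"tz":0.0,"ax":0,"ay":0,"az":-0.84},{"grip":1,"tx":0.24,"ty":-0.24,"tz":0.0,"ax":0,"ay":0,"az":-0.98},{"grip":1,"tx":0.27,"ty":-0.27,"tz":0.0,"ax":0,"ay":0,"az":-1.12}]' 40; python3 go.py .5216 .146 .15 .067
```

```text
clock: 0.95
tool_pos: [0.3565, -0.1936, 0.1787]
ee_rot: [-2.33, -2.106, -0.0]
ft_force: [0.8, -0.6, 0.2]
finger_gap: 0.0911
t 0.95 pos [ 0.3565 -0.1936  0.1787] F [ 0.8 -0.6  0.2] gap 0.0911
shift [0.3545 0.13   0.0288] turn [-0.0003 -0.0004 -0.1681]
```

```bash
python3 -m inch '[{"grip":1,"tx":0.045,"ty":0.016,"tz":0.0,"az":-0.03},{"grip":1,"tx":0.09,"ty":0.032,"tz":0.0,"az":-0.06},{"grip":1,"tx":0.135,"ty":0.048,"tz":0.01,"az":-0.09},{"grip":1,"tx":0.18,"ty":0.064,"tz":0.01,"az":-0.12},{"grip":1,"tx":0.225,"ty":0.08,"tz":0.02,"az":-0.15},{"grip":1,"tx":0.27,"ty":0.096,"tz":0.02,"az":-0.168},{"grip":1,"tx":0.315,"ty":0.114,"tz":0.025,"az":-0.168},{"grip":1,"tx":0.354,"ty":0.13,"tz":0.029,"az":-0.168}]' 40; python3 go.py .5216 .146 .15 .067; python3 - <<'E'
from h import *
im=grab("scene"); cv2.imwrite("pics/s1.png",cv2.resize(im["frame"][130:300,280:480],None,fx=3.5,fy=3.5,interpolation=3))
E
```

```text
t 0.95 pos [ 0.3565 -0.1936  0.1787] F [ 0.8 -0.6  0.2] gap 0.0911
shift [0.3545 0.13   0.0288] turn [-0.0003 -0.0004 -0.1681]$[0]: bad value
```

View pics/s1.png

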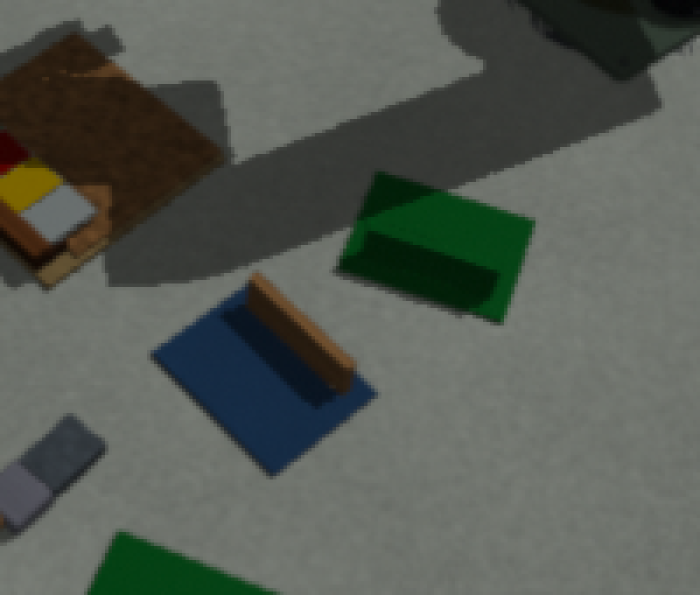

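All keys are required, so that call was refused and the arm did not move. The crop shows the blue strip's upstand clear, at (300,330). I now write every key.

```bash
python3 -m inch '[{"grip":1,"tx":0.045,"ty":0.016,"tz":0.0,"ax":0,"ay":0,"az":-0.03},{"grip":1,"tx":0.09,"ty":0.032,"tz":0.0,"ax":0,"ay":0,"az":-0.06},{"grip":1,"tx":0.135,"ty":0.048,"tz":0.01,"ax":0,"ay":0,"az":-0.09},{"grip":1,"tx":0.18,"ty":0.064,"tz":0.01,"ax":0,"ay":0,"az":-0.12},{"grip":1,"tx":0.225,"ty":0.08,"tz":0.02,"ax":0,"ay":0,"az":-0.15},{"grip":1,"tx":0.27,"ty":0.096,"tz":0.02,"ax":0,"ay":0,"az":-0.168},{"grip":1,"tx":0.315,"ty":0.114,"tz":0.025,"ax":0,"ay":0,"az":-0.168},{"grip":1,"tx":0.354,"ty":0.13,"tz":0.029,"ax":0,"ay":0,"az":-0.168}]' 40; python3 go.py .5216 .146 .15 .067
```

```text
clock: 1.8
tool_pos: [0.5248, 0.144, 0.1493]
ee_rot: [2.152, 2.289, -0.0]
ft_force: [0.3, -1.3, 0.5]
finger_gap: 0.0912
t 1.8 pos [0.5248 0.144  0.1493] F [ 0.3 -1.3  0.5] gap 0.0912
shift [ 0.0022 -0.0031 -0.0007] turn [-0.      0.0001 -0.0055]
```

```bash
python3 -m inch '[{"grip":1,"tx":0.002,"ty":-0.003,"tz":0.04,"ax":0,"ay":0,"az":-0.0055},{"grip":1,"tx":0.002,"ty":-0.003,"tz":0.075,"ax":0,"ay":0,"az":-0.0055},{"grip":1,"tx":0.002,"ty":-0.003,"tz":0.105,"ax":0,"ay":0,"az":-0.0055},{"grip":1,"tx":0.002,"ty":-0.003,"tz":0.125,"ax":0,"ay":0,"az":-0.0055},{"grip":1,"tx":0.002,"ty":-0.003,"tz":0.135,"ax":0,"ay":0,"az":-0.0055},{"grip":1,"tx":0.002,"ty":-0.003,"tz":0.139,"ax":0,"ay":0,"az":-0.0055},{"grip":1,"tx":0.002,"ty":-0.003,"tz":0.139,"ax":0,"ay":0,"az":-0.0055},{"grip":1,"tx":0.002,"ty":-0.003,"tz":0.139,"ax":0,"ay":0,"az":-0.0055}]' 40
python3 -m inch '[{"grip":-1,"tx":0,"ty":0,"tz":0,"ax":0,"ay":0,"az":0},{"grip":-1,"tx":0,"ty":0,"tz":0,"ax":0,"ay":0,"az":0},{"grip":-1,"tx":0,"ty":0,"tz":0,"ax":0,"ay":0,"az":0},{"grip":-1,"tx":0,"ty":0,"tz":0,"ax":0,"ay":0,"az":0},{"grip":-1,"tx":0,"ty":0,"tz":0,"ax":0,"ay":0,"az":0},{"grip":-1,"tx":0,"ty":0,"tz":0,"ax":0,"ay":0,"az":0},{"grip":-1,"tx":0,"ty":0,"tz":0,"ax":0,"ay":0,"az":0},{"grip":-1,"tx":0,"ty":0,"tz":0,"ax":0,"ay":0,"az":0}]' 40
```

```text
clock: 2.6
tool_pos: [0.5219, 0.1439, 0.0118]
ee_rot: [2.146, 2.293, 0.003]
ft_force: [-0.4, -0.4, 0.5]
finger_gap: 0.0914
clock: 3.4
tool_pos: [0.521, 0.1437, 0.0107]
ee_rot: [2.146, 2.294, -0.0]
ft_force: [0.9, -0.5, 0.2]
finger_gap: 0.0301
```

```bash
python3 -m inch '[{"grip":-1,"tx":0,"ty":0,"tz":0,"ax":0,"ay":0,"az":0},{"grip":-1,"tx":0,"ty":0,"tz":0,"ax":0,"ay":0,"az":0},{"grip":-1,"tx":0,"ty":0,"tz":0,"ax":0,"ay":0,"az":0},{"grip":-1,"tx":0,"ty":0,"tz":0,"ax":0,"ay":0,"az":0},{"grip":-1,"tx":0,"ty":0,"tz":0,"ax":0,"ay":0,"az":0},{"grip":-1,"tx":0,"ty":0,"tz":0,"ax":0,"ay":0,"az":0}]' 40; python3 go.py .5216 .146 .15 .067
```

```text
clock: 4.0
tool_pos: [0.521, 0.1437, 0.0107]
ee_rot: [2.146, 2.294, -0.0]
ft_force: [0.3, -0.5, 0.3]
finger_gap: 0.0002
t 4.0 pos [0.521  0.1437 0.0107] F [ 0.3 -0.5  0.3] gap 0.0002
shift [ 0.0022  0.0008 -0.1393] turn [ 0.      0.0001 -0.0005]
```

The fingers shut on nothing. I take a look.

```bash
python3 - <<'E'
from h import *
a=grab("scene")["frame"][130:300,280:450]; im=grab("top"); b=im["frame"][130:260,225:345]
r=lambda i:cv2.resize(i,(400,int(400*i.shape[0]/i.shape[1])),interpolation=3)
A,B=r(a),r(b); h=min(len(A),len(B)); cv2.imwrite("pics/c2.png",cv2.convertScaleAbs(np.hstack([A[:h],B[:h]]),alpha=1.6))
E
```

```text
(no output)
```

View pics/c2.png

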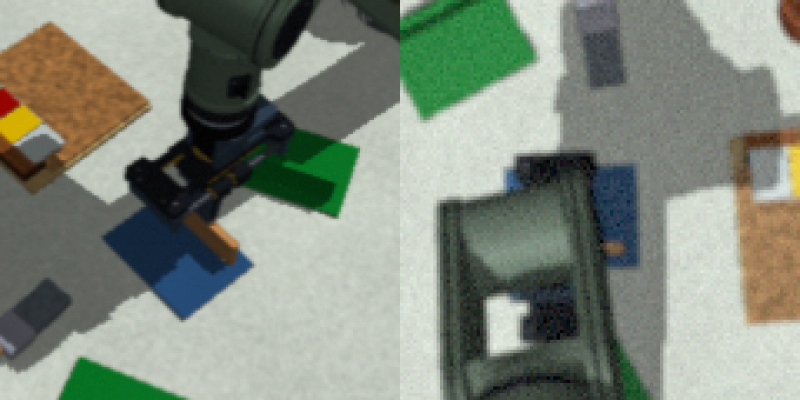

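```bash
cat >> h.py <<'E'
def proj(im,P):
    T=np.array(im["cam_to_world"]); q=(np.array(P,float)-T[:3,3])@T[:3,:3]*[1,-1,-1]
    return cv2.projectPoints(q,np.zeros(3),np.zeros(3),np.array(im["K"]),im["d"])[0].reshape(-1,2)
E
python3 - <<'E'
from h import *
im=grab("scene"); W=world(im); f=cv2.convertScaleAbs(im["frame"],alpha=1.6)
c,s=np.cos(.067),np.sin(.067); up=lambda x,y,z:(.5565+c*x-s*y,.1484+s*x+c*y,z)
pts=[(.521,.1437,.0107),(.521,.1437,.045),up(-.03,.055,.045),up(-.03,-.055,.045),up(-.03,.055,.005),up(-.03,-.055,.005)]
uv=proj(im,pts); print(uv.round(1))
Z=W[...,2]; 
for v in range(196,246,4): print(v,[tuple((W[v,u]*1000).astype(int)) for u in range(352,388,5)])
S=8; a=cv2.resize(f[180:255,330:415],None,fx=S,fy=S,interpolation=3)
for i,p in enumerate(uv): cv2.circle(a,tuple(int(t) for t in ((p-[330,180]+.5)*S)),4,[(0,0,255),(0,255,255)][i>1],1)
cv2.imwrite("pics/c3.png",a); print(arm.sense()["joints"])
E
```

```text
[[364.  225.5]
 [365.1 218.5]
 [378.8 233.7]
 [350.2 207.2]
 [377.  241.6]
 [349.3 215.5]]
196 [(np.int64(566), np.int64(131), np.int64(167)), (np.int64(548), np.int64(130), np.int64(152)), (np.int64(544), np.int64(143), np.int64(162)), (np.int64(996), np.int64(580), np.int64(991)), (np.int64(537), np.int64(169), np.int64(185)), (np.int64(524), np.int64(173), np.int64(179)), (np.int64(503), np.int64(170), np.int64(160)), (np.int64(422), np.int64(120), np.int64(41))]
200 [(np.int64(566), np.int64(133), np.int64(153)), (np.int64(547), np.int64(130), np.int64(135)), (np.int64(543), np.int64(144), np.int64(147)), (np.int64(544), np.int64(161), np.int64(166)), (np.int64(538), np.int64(171), np.int64(173)), (np.int64(520), np.int64(172), np.int64(159)), (np.int64(504), np.int64(173), np.int64(147)), (np.int64(487), np.int64(175), np.int64(135))]
204 [(np.int64(495), np.int64(61), np.int64(-2)), (np.int64(548), np.int64(133), np.int64(122)), (np.int64(546), np.int64(149), np.int64(137)), (np.int64(550), np.int64(169), np.int64(164)), (np.int64(538), np.int64(174), np.int64(159)), (np.int64(
[... 3239 characters left out ...]
nt64(4)), (np.int64(540), np.int64(180), np.int64(2)), (np.int64(531), np.int64(189), np.int64(6)), (np.int64(527), np.int64(203), np.int64(21)), (np.int64(506), np.int64(203), np.int64(0)), (np.int64(493), np.int64(210), np.int64(-3))]
244 [(np.int64(580), np.int64(166), np.int64(3)), (np.int64(570), np.int64(174), np.int64(3)), (np.int64(558), np.int64(182), np.int64(2)), (np.int64(547), np.int64(189), np.int64(0)), (np.int64(536), np.int64(197), np.int64(0)), (np.int64(527), np.int64(206), np.int64(3)), (np.int64(515), np.int64(213), np.int64(1)), (np.int64(503), np.int64(220), np.int64(0))]
[ 2.47968327e-01  4.29314761e-01  1.87138354e+00 -1.15169956e-04
  8.40977798e-01  1.81582480e-01]
```

View pics/c3.png

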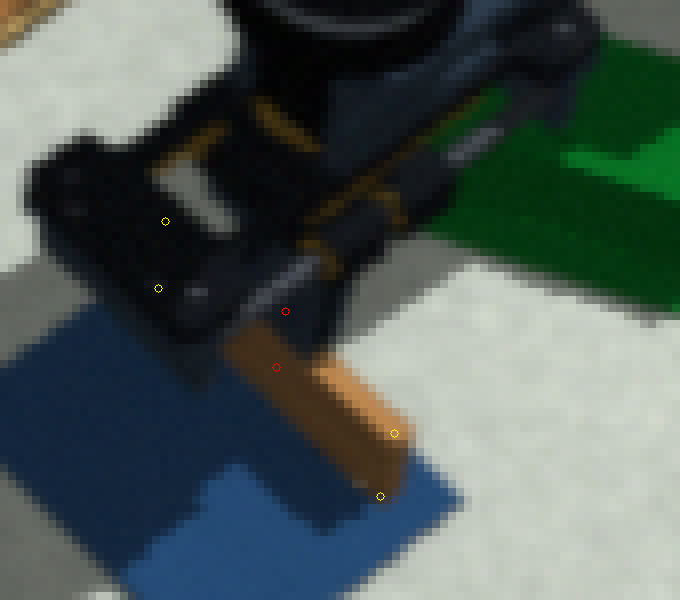

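The wood's front face shows at heights 0–45 mm where the front finger should hide it, so the fingertips look to be above the upstand despite the TCP reading of 11 mm. I raise the arm and measure where the fingertips really are.

```bash
python3 -m inch '[{"grip":-1,"tx":0,"ty":0,"tz":-0.03,"ax":0,"ay":0,"az":0},{"grip":-1,"tx":0,"ty":0,"tz":-0.07,"ax":0,"ay":0,"az":0},{"grip":-1,"tx":0,"ty":0,"tz":-0.10,"ax":0,"ay":0,"az":0},{"grip":0,"tx":0,"ty":0,"tz":-0.10,"ax":0,"ay":0,"az":0},{"grip":0,"tx":0,"ty":0,"tz":-0.10,"ax":0,"ay":0,"az":0},{"grip":0,"tx":0,"ty":0,"tz":-0.10,"ax":0,"ay":0,"az":0},{"grip":0,"tx":0,"ty":0,"tz":-0.10,"ax":0,"ay":0,"az":0},{"grip":0,"tx":0,"ty":0,"tz":-0.10,"ax":0,"ay":0,"az":0}]' 40
python3 - <<'E'
from h import *
print(arm.pinch_z,[a for a in dir(arm) if a[0]!='_'])
im=grab("scene"); f=cv2.convertScaleAbs(im["frame"],alpha=1.8); p=arm.sense()["tool_pos"]
pts=[p+[0,0,d] for d in(0,.03,.06)]; uv=proj(im,pts); print(p,uv.round(1))
S=6; x0,y0=320,120; a=cv2.resize(f[y0:y0+100,x0:x0+110],None,fx=S,fy=S,interpolation=3)
for q in uv: cv2.circle(a,tuple(int(t) for t in ((q-[x0,y0]+.5)*S)),4,(0,0,255),1)
cv2.imwrite("pics/c4.png",a)
E
```

```text
clock: 4.95
tool_pos: [0.5203, 0.1436, 0.1096]
ee_rot: [-2.146, -2.293, 0.003]
ft_force: [0.1, -0.9, 0.1]
finger_gap: 0.0375
-0.0188 ['PlanningError', 'finish_job', 'pinch_z', 'sense']
[0.52044402 0.14363042 0.10980042] [[367.6 204.2]
 [368.7 197.1]
 [369.9 189.7]]
```

View pics/c4.png

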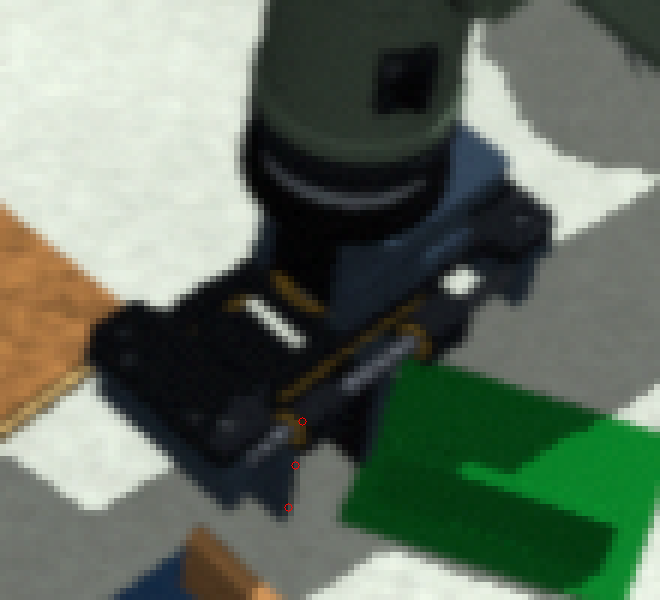

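```bash
python3 - <<'E'
from h import *
p=arm.sense()["tool_pos"]; print(p)
for n in("scene","top"):
    im=grab(n); W=world(im)
    d=W-p; k=(abs(d[...,0])<.1)&(abs(d[...,1])<.05)&(W[...,2]>.06)
    v,u=np.where(k); Q=np.c_[u,v,(d[k]*1000).round()][np.argsort(d[k][:,2])][:24].astype(int); print(n); print(Q.tolist())
E
```

```text
[0.52044402 0.14363042 0.10980042]
scene
[[377, 194, -21, 7, 34], [366, 207, 27, 21, 34], [376, 193, -21, 3, 34], [381, 196, -25, 18, 34], [379, 196, -20, 15, 34], [380, 196, -22, 16, 35], [378, 195, -20, 11, 36], [376, 192, -22, 2, 36], [381, 195, -25, 16, 37], [378, 194, -21, 10, 37], [382, 195, -27, 18, 38], [367, 206, 25, 22, 38], [377, 193, -20, 7, 38], [362, 203, 30, 9, 39], [379, 194, -21, 13, 40], [364, 205, 30, 17, 40], [378, 193, -21, 9, 40], [365, 206, 30, 21, 40], [379, 195, -19, 15, 41], [361, 202, 31, 6, 41], [366, 206, 29, 22, 41], [380, 195, -20, 17, 42], [383, 193, -30, 17, 42], [377, 192, -20, 6, 42]]
top
[[281, 176, 82, -32, 116], [281, 177, 78, -32, 120], [279, 183, 60, -28, 129], [258, 222, -56, 29, 130], [279, 184, 57, -28, 130], [279, 182, 63, -28, 131], [258, 223, -59, 29, 131], [259, 223, -59, 26, 132], [278, 182, 62, -25, 133], [259, 222, -56, 26, 133], [258, 224, -62, 29, 133], [279, 181, 65, -28, 133], [259, 221, -53, 26, 134], [280, 186, 51, -32, 134], [281, 190, 39, -35, 135], [278, 183, 59, -26, 135], [279, 186, 51, -29, 135], [258, 221, -53, 29, 136], [281, 187, 48, -35, 137], [279, 185, 53, -29, 137], [281, 188, 45, -35, 138], [281, 191, 36, -36, 138], [281, 192, 33, -36, 139], [281, 193, 30, -36, 139]]
```

Depth shows the real fingertips about 34 mm above the reported TCP, with x and y agreeing within 3 mm. This explains the empty grasp: the tips closed just above the upstand. I trust the cameras, open, and descend 34 mm further, slowly near the end while watching the force.

```bash
python3 -m inch '[{"grip":1,"tx":0,"ty":0.001,"tz":0,"ax":0,"ay":0,"az":0},{"grip":1,"tx":0,"ty":0.001,"tz":0,"ax":0,"ay":0,"az":0},{"grip":1,"tx":0,"ty":0.001,"tz":0,"ax":0,"ay":0,"az":0},{"grip":1,"tx":0,"ty":0.001,"tz":0.0,"ax":0,"ay":0,"az":0},{"grip":1,"tx":0,"ty":0.001,"tz":0.03,"ax":0,"ay":0,"az":0},{"grip":1,"tx":0,"ty":0.001,"tz":0.06,"ax":0,"ay":0,"az":0},{"grip":1,"tx":0,"ty":0.001,"tz":0.08,"ax":0,"ay":0,"az":0},{"grip":1,"tx":0,"ty":0.001,"tz":0.098,"ax":0,"ay":0,"az":0}]' 40
python3 -m inch '[{"grip":1,"tx":0,"ty":0,"tz":0.007,"ax":0,"ay":0,"az":0},{"grip":1,"tx":0,"ty":0,"tz":0.014,"ax":0,"ay":0,"az":0},{"grip":1,"tx":0,"ty":0,"tz":0.02,"ax":0,"ay":0,"az":0},{"grip":1,"tx":0,"ty":0,"tz":0.025,"ax":0,"ay":0,"az":0},{"grip":1,"tx":0,"ty":0,"tz":0.029,"ax":0,"ay":0,"az":0},{"grip":1,"tx":0,"ty":0,"tz":0.031,"ax":0,"ay":0,"az":0},{"grip":1,"tx":0,"ty":0,"tz":0.031,"ax":0,"ay":0,"az":0}]' 40
```

```text
clock: 5.9
tool_pos: [0.5215, 0.1437, 0.0116]
ee_rot: [-2.146, -2.294, 0.001]
ft_force: [0.2, -0.3, -0.2]
finger_gap: 0.0916
clock: 6.6
tool_pos: [0.5219, 0.1438, -0.0183]
ee_rot: [2.146, 2.294, -0.0]
ft_force: [-0.2, 0.9, 1.3]
finger_gap: 0.0912
```

```bash
python3 -m inch '[{"grip":-1,"tx":0,"ty":0,"tz":0,"ax":0,"ay":0,"az":0},{"grip":-1,"tx":0,"ty":0,"tz":0,"ax":0,"ay":0,"az":0},{"grip":-1,"tx":0,"ty":0,"tz":0,"ax":0,"ay":0,"az":0},{"grip":-1,"tx":0,"ty":0,"tz":0,"ax":0,"ay":0,"az":0},{"grip":-1,"tx":0,"ty":0,"tz":0,"ax":0,"ay":0,"az":0},{"grip":-1,"tx":0,"ty":0,"tz":0,"ax":0,"ay":0,"az":0},{"grip":-1,"tx":0,"ty":0,"tz":0,"ax":0,"ay":0,"az":0},{"grip":-1,"tx":0,"ty":0,"tz":0,"ax":0,"ay":0,"az":0}]' 50
python3 -m inch '[{"grip":-1,"tx":0,"ty":0,"tz":0,"ax":0,"ay":0,"az":0},{"grip":-1,"tx":0,"ty":0,"tz":0,"ax":0,"ay":0,"az":0},{"grip":-1,"tx":0,"ty":0,"tz":0,"ax":0,"ay":0,"az":0},{"grip":-1,"tx":0,"ty":0,"tz":0,"ax":0,"ay":0,"az":0},{"grip":-1,"tx":0,"ty":0,"tz":0,"ax":0,"ay":0,"az":0}]' 50
```

```text
clock: 7.4
tool_pos: [0.5219, 0.1438, -0.0183]
ee_rot: [2.146, 2.294, -0.0]
ft_force: [0.4, -0.9, -1.4]
finger_gap: 0.0302
clock: 7.9
tool_pos: [0.5219, 0.1438, -0.0182]
ee_rot: [2.146, 2.294, -0.0]
ft_force: [0.2, 0.6, -0.2]
finger_gap: 0.0095
```

Gripped: the gap is 9.5 mm, which fits the 10 mm upstand. Now I lift.

```bash
python3 -m inch '[{"grip":-1,"tx":0,"ty":0,"tz":-0.01,"ax":0,"ay":0,"az":0},{"grip":-1,"tx":0,"ty":0,"tz":-0.03,"ax":0,"ay":0,"az":0},{"grip":-1,"tx":0,"ty":0,"tz":-0.06,"ax":0,"ay":0,"az":0},{"grip":-1,"tx":0,"ty":0,"tz":-0.08,"ax":0,"ay":0,"az":0},{"grip":-1,"tx":0,"ty":0,"tz":-0.08,"ax":0,"ay":0,"az":0}]' 50
python3 go.py .4773 -.1347 .062 .112
```

```text
clock: 8.4
tool_pos: [0.5242, 0.1444, 0.0649]
ee_rot: [2.144, 2.291, 0.009]
ft_force: [1.1, -0.5, -2.6]
finger_gap: 0.0103
t 8.4 pos [0.5242 0.1444 0.0649] F [ 1.1 -0.5 -2.6] gap 0.0103
shift [-0.2754 -0.0654  0.0021] turn [ 0.0066 -0.001  -0.0455]
```

```bash
python3 -m inch '[{"grip":-1,"tx":-0.03,"ty":-0.007,"tz":0,"ax":0,"ay":0,"az":-0.005},{"grip":-1,"tx":-0.07,"ty":-0.017,"tz":0,"ax":0,"ay":0,"az":-0.015},{"grip":-1,"tx":-0.115,"ty":-0.027,"tz":0,"ax":0,"ay":0,"az":-0.025},{"grip":-1,"tx":-0.16,"ty":-0.038,"tz":0,"ax":0,"ay":0,"az":-0.035},{"grip":-1,"tx":-0.2,"ty":-0.048,"tz":0,"ax":0,"ay":0,"az":-0.045},{"grip":-1,"tx":-0.24,"ty":-0.057,"tz":0,"ax":0,"ay":0,"az":-0.045},{"grip":-1,"tx":-0.265,"ty":-0.063,"tz":0,"ax":0,"ay":0,"az":-0.045},{"grip":-1,"tx":-0.275,"ty":-0.064,"tz":0,"ax":0,"ay":0,"az":-0.045}]' 50
python3 -m inch '[{"grip":-1,"tx":0,"ty":0,"tz":0.01,"ax":0,"ay":0,"az":0},{"grip":-1,"tx":0,"ty":0,"tz":0.03,"ax":0,"ay":0,"az":0},{"grip":-1,"tx":0,"ty":0,"tz":0.042,"ax":0,"ay":0,"az":0},{"grip":-1,"tx":0,"ty":0,"tz":0.042,"ax":0,"ay":0,"az":0},{"grip":-1,"tx":0,"ty":0,"tz":0.042,"ax":0,"ay":0,"az":0}]' 50
python3 go.py .4773 -.1347 .062 .112
python3 - <<'E'
from h import *
im=grab("scene"); W=world(im); np.savez("s2.npz",W=W,f=im["frame"])
f=cv2.convertScaleAbs(im["frame"],alpha=1.6); S=6
cv2.imwrite("pics/c5.png",cv2.resize(f[125:220,235:365],None,fx=S,fy=S,interpolation=3))
E
```

```text
clock: 9.2
tool_pos: [0.4748, -0.1367, 0.0607]
ee_rot: [-2.096, -2.337, 0.002]
ft_force: [-0.1, -0.7, -1.7]
finger_gap: 0.0098
clock: 9.7
tool_pos: [0.4764, -0.134, 0.0194]
ee_rot: [-2.092, -2.342, 0.0]
ft_force: [1.2, 0.7, -2.1]
finger_gap: 0.0096
t 9.7 pos [ 0.4764 -0.134   0.0194] F [ 1.2  0.7 -2.1] gap 0.0096
shift [-0.0008  0.0008 -0.0426] turn [-0.0008 -0.0004  0.0007]
```

View pics/c5.png

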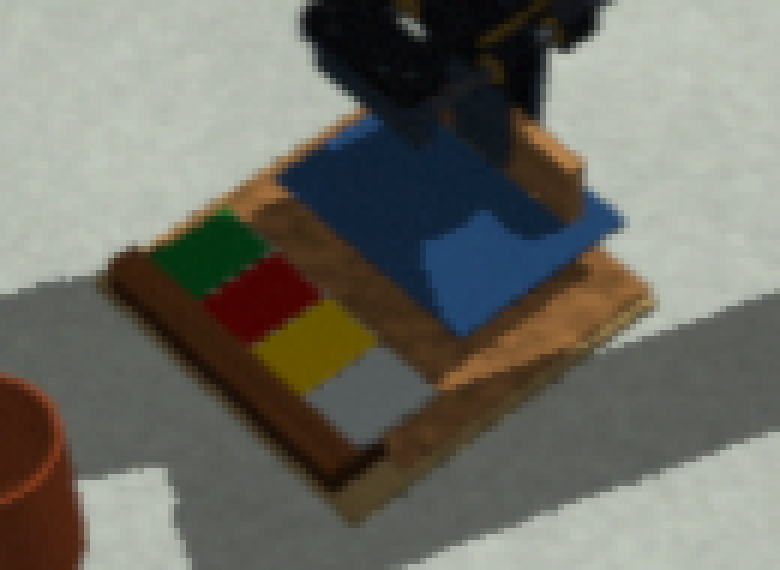

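The strip hangs level above the cork. The free edge runs crop (278,180)–(462,337) and the tile front edge (230,208)–(437,385), nearly parallel. I measure both from this same view.

```bash
python3 - <<'E'
from h import *
im=grab("scene")
c=lambda L:[((x+.5)/6-.5+235,(y+.5)/6-.5+125) for x,y in L]
leaf=ray(im,c([(277,180),(462,337),(626,220)]),.0426)
A=fit([(.055,-.07),(.055,.07),(-.055,.07)],leaf); print("leaf",*A)
t=ray(im,c([(152,255),(230,208),(438,385),(365,446)]),.027)
print("tiles",*fit([(.082,-.08),(.028,-.08),(.028,.08),(.082,.08)],t))
b=ray(im,c([(655,297),(353,503)]),.010)
B=fit([(.028,-.08),(.028,.08),(-.1,.1),(.1,.1)],np.r_[t[1:3],b]);print("board",*B)
for bt,bh in((B[0],B[1]),(np.array([558.6,-123.5]),.112)):
    C,S=np.cos(bh),np.sin(bh); d=A[0]-bt; print("strip in board",C*d[0]+S*d[1],-S*d[0]+C*d[1],A[1]-bh)
W=world(im); 
for u,v in c([(330,190),(440,290),(480,300),(560,220),(420,220)]): print((W[round(v),round(u)]*1e3).round(1))
print(arm.sense()["tool_pos"])
E
```

```text
leaf [ 514.0819627  -121.19337436] 0.12041023061793425 [[-0.9  2.1]
 [-0.1 -1.4]
 [ 1.  -0.7]]
tiles [ 558.3841212  -119.72207757] 0.12336957018625606 [[-3.2 -0.1]
 [ 2.6  3.1]
 [ 2.9 -2.8]
 [-2.4 -0.2]]
board [ 560.26202617 -121.662477  ] 0.10884324695198137 [[ 1.9  5.6]
 [-0.2 -0.6]
 [ 2.9  0.8]
 [-4.6 -5.8]]
strip in board -45.855831314986546 5.482796141624385 0.011566983665952879
strip in board -43.981309619711226 7.267776212139221 0.00841023061793425
[ 557.  -161.2   42.5]
[550.  -78.5  38.7]
[538.6 -59.7  40. ]
[477.3 -79.   42.2]
[ 530.1 -122.    38. ]
[ 0.47709951 -0.13453601  0.02021386]
```

```bash
python3 -m inch '[{"grip":-1,"tx":-0.004,"ty":0,"tz":0.005,"ax":0,"ay":0,"az":0},{"grip":-1,"tx":-0.004,"ty":0,"tz":0.012,"ax":0,"ay":0,"az":0},{"grip":-1,"tx":-0.004,"ty":0,"tz":0.018,"ax":0,"ay":0,"az":0},{"grip":-1,"tx":-0.004,"ty":0,"tz":0.022,"ax":0,"ay":0,"az":0},{"grip":-1,"tx":-0.004,"ty":0,"tz":0.024,"ax":0,"ay":0,"az":0},{"grip":-1,"tx":-0.004,"ty":0,"tz":0.024,"ax":0,"ay":0,"az":0}]' 50
python3 - <<'E'
from h import *
a=grab("scene")["frame"][130:215,240:360]; b=grab("top")["frame"][155:235,310:400]
r=lambda i,w:cv2.resize(i,(w,int(w*i.shape[0]/i.shape[1])),interpolation=3)
A,B=r(a,720),r(b,0) if 0 else r(b,720)
cv2.imwrite("pics/c6.png",cv2.convertScaleAbs(B,alpha=1.7)); cv2.imwrite("pics/c6s.png",cv2.convertScaleAbs(A,alpha=1.7))
E
```

```text
clock: 10.4
tool_pos: [0.4766, -0.1388, -0.0046]
ee_rot: [-2.094, -2.341, 0.001]
ft_force: [1.1, -0.3, -1.7]
finger_gap: 0.01
```

View pics/c6.png

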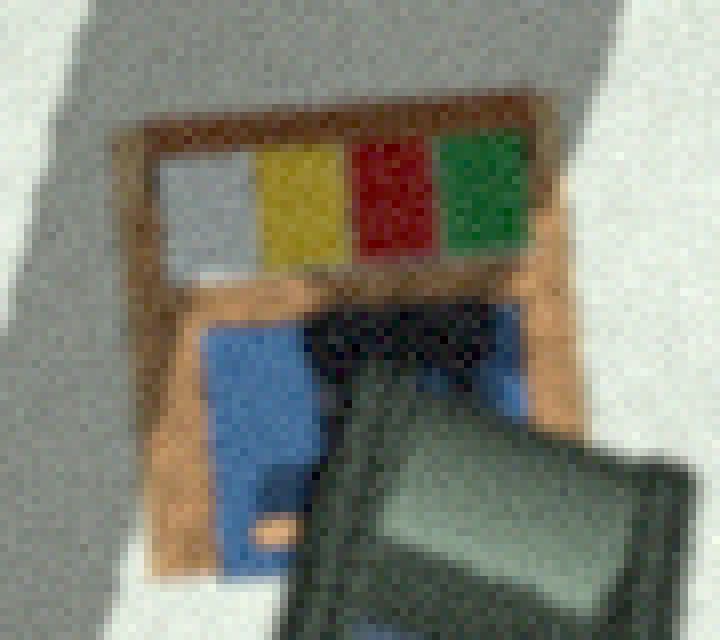

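Seen from above, the tile row spans columns 168–530 and the leaf's edge 203–520. The leaf therefore sits about 4 mm toward −y, which disagrees with the scene view's estimate. I check the scene crop from the same moment.

View pics/c6s.png

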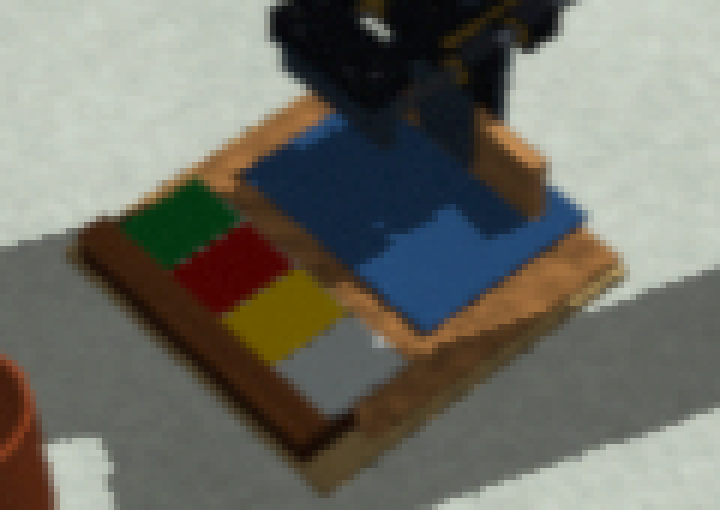

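```bash
python3 - <<'E'
from h import *
th=.112; C,S=np.cos(th),np.sin(th); M=np.array([[C,S],[-S,C]])
def loc(P): return ((P*1000-[558.6,-123.5])@M.T).round(1).tolist()
im=grab("scene"); c=lambda L:[((x+.5)/6-.5+240,(y+.5)/6-.5+130) for x,y in L]
print("scene leaf",loc(ray(im,c([(243,178),(427,335),(588,217)]),.0186)))
print("scene tile f-,f+,b-,b+",loc(ray(im,c([(197,179),(406,352),(120,222),(333,415)]),.027)))
print("scene board corners",loc(ray(im,c([(626,270),(325,475)]),.011)))
im=grab("top"); c=lambda L:[((x+.5)/8-.5+310,(y+.5)/8-.5+155) for x,y in L]
print("top leaf f+,f-",loc(ray(im,c([(203,328),(521,303)]),.0186)))
print("top tile f+,f-,b+,b-",loc(ray(im,c([(169,283),(530,252),(158,157),(528,130)]),.027)))
print("top board f+,b+,b-",loc(ray(im,c([(150,577),(115,131),(560,92)]),.010)))
E
```

```text
scene leaf [[11.9, -64.7], [10.8, 73.1], [-98.7, 71.6]]
scene tile f-,f+,b-,b+ [[33.6, -73.6], [29.4, 79.0], [79.5, -77.3], [79.2, 83.7]]
scene board corners [[-93.2, 104.7], [97.4, 98.2]]
top leaf f+,f- [[7.5, 65.6], [6.4, -73.7]]
top tile f+,f-,b+,b- [[27.9, 79.0], [27.8, -78.5], [83.0, 78.9], [80.9, -82.6]]
top board f+,b+,b- [[-98.7, 98.0], [97.8, 96.2], [98.2, -100.9]]
```

Relative to the tiles and board, the two views bracket the strip's lateral offset at −2.4 to +2.7 mm, so it is centred well enough and square. Now I touch down on the cork.

```bash
python3 -m inch '[{"grip":-1,"tx":0,"ty":0,"tz":0.001,"ax":0,"ay":0,"az":0},{"grip":-1,"tx":0,"ty":0,"tz":0.002,"ax":0,"ay":0,"az":0},{"grip":-1,"tx":0,"ty":0,"tz":0.002,"ax":0,"ay":0,"az":0}]' 50
python3 -m inch '[{"grip":-1,"tx":0,"ty":0,"tz":0.0005,"ax":0,"ay":0,"az":0},{"grip":-1,"tx":0,"ty":0,"tz":0.001,"ax":0,"ay":0,"az":0},{"grip":-1,"tx":0,"ty":0,"tz":0.001,"ax":0,"ay":0,"az":0}]' 50
```

```text
clock: 10.9
tool_pos: [0.4769, -0.1388, -0.0062]
ee_rot: [2.094, 2.342, 0.0]
ft_force: [-0.9, 0.5, -3.2]
finger_gap: 0.0098
clock: 11.2
tool_pos: [0.4769, -0.1388, -0.0063]
ee_rot: [2.094, 2.342, 0.0]
ft_force: [-2.2, 0.2, 6.8]
finger_gap: 0.0094
```

Contact came at −6.2 mm as predicted, with a light press of about 7 N. Now I slide.

```bash
python3 -m inch '[{"grip":-1,"tx":0,"ty":0.004,"tz":0,"ax":0,"ay":0,"az":0},{"grip":-1,"tx":0,"ty":0.008,"tz":0,"ax":0,"ay":0,"az":0},{"grip":-1,"tx":0,"ty":0.012,"tz":0,"ax":0,"ay":0,"az":0},{"grip":-1,"tx":0,"ty":0.016,"tz":0,"ax":0,"ay":0,"az":0},{"grip":-1,"tx":0,"ty":0.02,"tz":0,"ax":0,"ay":0,"az":0},{"grip":-1,"tx":0,"ty":0.024,"tz":0,"ax":0,"ay":0,"az":0},{"grip":-1,"tx":0,"ty":0.027,"tz":0,"ax":0,"ay":0,"az":0},{"grip":-1,"tx":0,"ty":0.027,"tz":0,"ax":0,"ay":0,"az":0}]' 50
cat > tile.py <<'E'
from h import *
im=grab("scene"); W=world(im); th=.112; C,S=np.cos(th),np.sin(th); M=np.array([[C,S],[-S,C]])
L=(W[...,:2]-[.5586,-.1235])@M.T*1000
for y0 in(-60,-20,20,60):
    o=[]
    for x0 in(-55,-20,5,15,35,50,70):
        k=(abs(L[...,0]-x0)<6)&(abs(L[...,1]-y0)<15)&(W[...,2]<.06); o.append(round(float(np.median(W[k][:,2]))*1e3,1) if k.sum() else None)
    print(y0,o)
E
python3 tile.py
```

```text
clock: 12.0
tool_pos: [0.5024, -0.1359, -0.0063]
ee_rot: [-2.093, -2.341, 0.003]
ft_force: [-5.1, 0.0, 9.2]
finger_gap: 0.0098
-60 [21.0, 14.4, 15.1, 16.0, 24.8, 26.1, 25.7]
-20 [13.6, 14.4, 15.8, 14.8, 24.6, 25.9, 25.8]
20 [41.4, 15.1, 15.0, 15.3, 25.1, 25.5, 25.4]
60 [26.8, 14.6, 14.5, 14.2, 24.4, 25.2, 25.4]
```

```bash
python3 -m inch '[{"grip":-1,"tx":0,"ty":0.004,"tz":0,"ax":0,"ay":0,"az":0},{"grip":-1,"tx":0,"ty":0.008,"tz":0,"ax":0,"ay":0,"az":0},{"grip":-1,"tx":0,"ty":0.012,"tz":0,"ax":0,"ay":0,"az":0},{"grip":-1,"tx":0,"ty":0.016,"tz":0,"ax":0,"ay":0,"az":0},{"grip":-1,"tx":0,"ty":0.019,"tz":0,"ax":0,"ay":0,"az":0},{"grip":-1,"tx":0,"ty":0.021,"tz":0,"ax":0,"ay":0,"az":0},{"grip":-1,"tx":0,"ty":0.021,"tz":0,"ax":0,"ay":0,"az":0}]' 50
python3 -m inch '[{"grip":-1,"tx":0,"ty":0.001,"tz":0,"ax":0,"ay":0,"az":0},{"grip":-1,"tx":0,"ty":0.002,"tz":0,"ax":0,"ay":0,"az":0},{"grip":-1,"tx":0,"ty":0.003,"tz":0,"ax":0,"ay":0,"az":0},{"grip":-1,"tx":0,"ty":0.003,"tz":0,"ax":0,"ay":0,"az":0}]' 50
python3 tile.py
```

```text
clock: 12.75
tool_pos: [0.5231, -0.1336, -0.0063]
ee_rot: [-2.093, -2.341, 0.003]
ft_force: [-6.2, -0.2, 8.2]
finger_gap: 0.01
clock: 13.15
tool_pos: [0.5257, -0.1333, -0.0063]
ee_rot: [-2.092, -2.341, 0.003]
ft_force: [-7.0, -0.5, 9.1]
finger_gap: 0.0098
-60 [None, None, 14.9, 14.8, 24.8, 25.2, 26.1]
-20 [None, 16.8, 15.2, 15.3, 25.1, 25.8, 25.5]
20 [12.2, 18.1, 15.2, 15.3, 24.7, 25.5, 25.1]
60 [10.6, 15.7, 14.0, 14.6, 24.4, 25.3, 25.6]
```

```bash
python3 -m inch '[{"grip":-1,"tx":0,"ty":0.001,"tz":0,"ax":0,"ay":0,"az":0},{"grip":-1,"tx":0,"ty":0.002,"tz":0,"ax":0,"ay":0,"az":0},{"grip":-1,"tx":0,"ty":0.002,"tz":0,"ax":0,"ay":0,"az":0}]' 50
python3 -m inch '[{"grip":-1,"tx":0,"ty":0.001,"tz":0,"ax":0,"ay":0,"az":0},{"grip":-1,"tx":0,"ty":0.002,"tz":0,"ax":0,"ay":0,"az":0},{"grip":-1,"tx":0,"ty":0.002,"tz":0,"ax":0,"ay":0,"az":0}]' 50
```

```text
clock: 13.5
tool_pos: [0.5277, -0.1331, -0.0063]
ee_rot: [-2.092, -2.341, 0.003]
ft_force: [-6.7, -0.2, 10.5]
finger_gap: 0.0099
clock: 13.8
tool_pos: [0.5297, -0.1328, -0.0063]
ee_rot: [-2.092, -2.341, 0.003]
ft_force: [-7.0, 0.5, 9.9]
finger_gap: 0.0097
```

```bash
python3 -m inch '[{"grip":-1,"tx":0,"ty":0.001,"tz":0,"ax":0,"ay":0,"az":0},{"grip":-1,"tx":0,"ty":0.001,"tz":0,"ax":0,"ay":0,"az":0},{"grip":-1,"tx":0,"ty":0.001,"tz":0,"ax":0,"ay":0,"az":0}]' 50
```

```text
clock: 14.1
tool_pos: [0.5307, -0.1327, -0.0063]
ee_rot: [-2.092, -2.341, 0.003]
ft_force: [-6.4, 0.5, 9.2]
finger_gap: 0.0096
```

```bash
for i in 1; do python3 -m inch '[{"grip":-1,"tx":0,"ty":0.001,"tz":0,"ax":0,"ay":0,"az":0},{"grip":-1,"tx":0,"ty":0.001,"tz":0,"ax":0,"ay":0,"az":0}]' 50; done
python3 -m inch '[{"grip":-1,"tx":0,"ty":0.001,"tz":0,"ax":0,"ay":0,"az":0},{"grip":-1,"tx":0,"ty":0.001,"tz":0,"ax":0,"ay":0,"az":0}]' 50
```

```text
clock: 14.3
tool_pos: [0.5317, -0.1326, -0.0063]
ee_rot: [-2.093, -2.341, 0.003]
ft_force: [-6.5, -0.2, 9.8]
finger_gap: 0.0096
clock: 14.5
tool_pos: [0.5327, -0.1325, -0.0063]
ee_rot: [-2.092, -2.341, 0.003]
ft_force: [-8.0, -0.5, 8.2]
finger_gap: 0.0095
```

```bash
python3 -m inch '[{"grip":-1,"tx":0,"ty":0.001,"tz":0,"ax":0,"ay":0,"az":0},{"grip":-1,"tx":0,"ty":0.001,"tz":0,"ax":0,"ay":0,"az":0}]' 50
```

```text
clock: 14.7
tool_pos: [0.5337, -0.1324, -0.0063]
ee_rot: [-2.092, -2.341, 0.003]
ft_force: [-6.4, -0.7, 9.0]
finger_gap: 0.0098
```

```bash
python3 -m inch '[{"grip":-1,"tx":0,"ty":0.001,"tz":0,"ax":0,"ay":0,"az":0},{"grip":-1,"tx":0,"ty":0.001,"tz":0,"ax":0,"ay":0,"az":0}]' 50
```

```text
clock: 14.9
tool_pos: [0.5343, -0.1324, -0.0063]
ee_rot: [-2.092, -2.341, 0.004]
ft_force: [-7.5, -1.4, 9.3]
finger_gap: 0.0098
```

```bash
python3 -m inch '[{"grip":-1,"tx":0,"ty":0.001,"tz":0,"ax":0,"ay":0,"az":0},{"grip":-1,"tx":0,"ty":0.001,"tz":0,"ax":0,"ay":0,"az":0}]' 50
```

```text
clock: 15.1
tool_pos: [0.5342, -0.1323, -0.0063]
ee_rot: [-2.091, -2.34, 0.006]
ft_force: [-9.5, -1.8, 11.0]
finger_gap: 0.0097
```

Advance stopped at x = 0.534 with rising push, so it is home against the stop. Now I press down.

```bash
python3 -m inch '[{"grip":-1,"tx":0,"ty":0,"tz":0.0005,"ax":0,"ay":0,"az":0},{"grip":-1,"tx":0,"ty":0,"tz":0.001,"ax":0,"ay":0,"az":0},{"grip":-1,"tx":0,"ty":0,"tz":0.001,"ax":0,"ay":0,"az":0},{"grip":-1,"tx":0,"ty":0,"tz":0.001,"ax":0,"ay":0,"az":0},{"grip":-1,"tx":0,"ty":0,"tz":0.001,"ax":0,"ay":0,"az":0}]' 50
python3 tile.py
python3 - <<'E'
from h import *
a=grab("scene")["frame"][125:210,240:360]; b=grab("top")["frame"][160:232,318:390]
r=lambda i,w:cv2.resize(i,(w,int(w*i.shape[0]/i.shape[1])),interpolation=3)
A,B=r(a,460),r(b,326); cv2.imwrite("pics/c7.png",cv2.convertScaleAbs(np.hstack([A[:325],B[:325]]),alpha=1.7))
s=arm.sense(); print(s["tool_pos"],s["ee_rot"],s["ft_force"],s["joint_velocities"].round(4))
E
```

```text
clock: 15.6
tool_pos: [0.5342, -0.1323, -0.0063]
ee_rot: [-2.091, -2.34, 0.006]
ft_force: [-12.3, -1.5, 18.6]
finger_gap: 0.0096
-60 [None, 13.6, 12.8, 15.3, 25.0, 24.6, 25.8]
-20 [8.8, 14.4, 15.3, 15.6, 25.7, 25.8, 25.5]
20 [11.1, 37.5, 14.4, 16.1, 25.0, 25.3, 25.4]
60 [10.1, 25.4, 15.1, 15.3, 24.7, 25.5, 24.8]
[ 0.53421078 -0.13234296 -0.00633719] [-2.0909904  -2.33989329  0.0059081 ] [-11.21384378  -0.93517953  17.77001358] [-0.      0.0001  0.0012  0.0008 -0.0003 -0.0002]
```

View pics/c7.png

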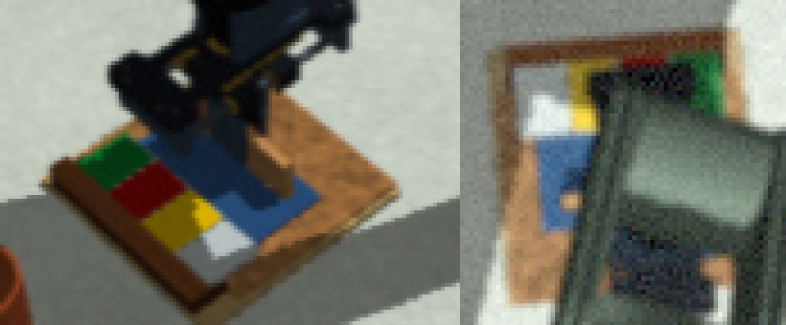

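The strip's leaf is under the tiles and the tiles lie flat. The leaf's rear +y corner is at (320,197) in the left crop and (543,230) in the right crop. I turn those into board coordinates as a final check.

```bash
python3 - <<'E'
from h import *
from scipy.spatial.transform import Rotation as R
th=.112; C,S=np.cos(th),np.sin(th); M=np.array([[C,S],[-S,C]])
loc=lambda P:((P*1000-[558.6,-123.5])@M.T).round(1).tolist()
im=grab("scene"); k=460/120; c=lambda L:[((x+.5)/k-.5+240,(y+.5)/k-.5+125) for x,y in L]
print("scene leaf rear+y",loc(ray(im,c([(320,197)]),.017)),"tile f+ ",loc(ray(im,c([(254,250)]),.027)),"board f+,b+",loc(ray(im,c([(400,192),(200,312)]),.01)))
im=grab("top"); k=326/72; c=lambda L:[((x-460+.5)/k-.5+318,(y+.5)/k-.5+160) for x,y in L]
print("top leaf rear+y",loc(ray(im,c([(543,231)]),.017)),"tile f+",loc(ray(im,c([(522,138)]),.027)),"board f+",loc(ray(im,c([(512,302)]),.01)))
print("tool z tilt",R.from_rotvec(arm.sense()["ee_rot"]).as_matrix()[:,2],arm.sense()["clock"])
E
```

```text
scene leaf rear+y [[-40.4, 70.6]] tile f+  [[36.0, 80.7]] board f+,b+ [[-93.6, 104.6], [94.9, 86.8]]
top leaf rear+y [[-45.1, 66.7]] tile f+ [[27.1, 76.9]] board f+ [[-97.6, 95.1]]
tool z tilt [-5.12694763e-03 -4.41859089e-04 -9.99986759e-01] 15.85
```

```bash
python3 -c "
from rig import arm; print(arm.finish_job())"
```

```text
the job is handed in; nothing more can be done
None
```

I gripped the blue strip by its upstand and laid it on the cork. I slid it under the tile row to the stop, pressed it down and handed in at about 16 s with the gripper still holding. The verdict is not reported, so these are my own last checks:

- **Position:** in the top view the leaf's rear edge is at board x ≈ −45 mm, the fully home value. The tile row overhangs the leaf by about 10 mm at the +y end, as it should when centred. When I last measured squareness, before the slide, the strip was within about 0.01 rad.
- **Tile row:** its depth readings stayed level at about 25 mm throughout the slide.
- **Press:** the wrist shows about 18 N upward and 11 N against the push, and the arm is at rest. Finger gap is 9.6 mm and tool tilt is about 0.005 rad.

Some things failed or disagreed along the way:

- **First grasp:** the fingers closed on nothing. Camera depth put the real fingertips about 34 mm above the reported TCP, so I corrected for that. Contact with the cork then came at the height I expected.
- **Views disagreeing:** the scene camera differs from the top camera by about 4–5 mm. It put the leaf's rear edge at −40 mm. Before the slide they placed the strip's sideways offset on opposite sides, between −2.4 and +2.7 mm.
- **Stop contact:** it came about 3 mm later than I had estimated.
- **Refused commands:** two move calls were rejected for missing keys; the arm did not move.
- **Bystanders:** I did not measure the bowl, mug, jar and brush afterwards, but neither the arm nor the strip came near them.

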